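Unsnap and slide off a terminal cover

TASK

Open the junction box: press its snap tab down with the fingertips until the white cover springs free, then push the cover by its rib along the box until the whole terminal well is uncovered, and leave it lying flat on the box's ledge without letting it hang over or drop off the end. Only press and push: do not pick up or lift the cover, and leave the vial, the weight and the knob beside the box where they stand.

Things in the scene. Friction and masses are not known exactly. Their poses are not given: they have to be found in the camera images.
- terminal_box: Grey junction box fixed to the bench, 240 x 90 mm, spanning x -110..+130, y -45..+45 in its own frame; origin on its underside (bench level). x = the direction the cover slides off, z up. Rear block with spring ejector at x -110..-81, 44 mm high; then the seat with the terminal well (x -70..-8) under the cover; then a flat ledge (point ledge_end).
- ledge_end (a point): Middle of the open far end of the ledge's surface: box x +130, y 0, z 30; axes as the box's. The ledge is flat from box x -8 to here, 67 mm wide between side curbs 5 mm high. Over the seat (x -82..-10) the sides carry lips, top at z 41.5, 57 mm clear between them, that overhang the cover's long edges so that it can only slide.
- cover: White loose cover, 70 (x) x 64 (y) mm, 0.15 kg, axes as the box's. Origin: centre of its underside, which slides at box z 30; plate top 7 mm above that. Starts at box x -40, y 0, locked by the tab before its front edge. Once freed it springs about 7 mm toward +x, lies on the tab, and slides with 1 to 3 N. Well bare when its origin is past box x +30; past +95 it overhangs the ledge's end.
- rib_rear (a point): Rear face (toward the box's rear block) of the upright rib across the cover's top, at mid-width, 14 mm above the cover's origin (7 mm above the plate), 12 mm ahead of it in x; axes as the cover's. The rib is 8 mm thick (cover x +12..+20), 40 mm wide, and rises 14 mm above the plate, 21 mm above the origin; behind it are 47 mm of bare plate. Push it toward +x.
- tab_top (a point): Centre of the top of the snap tab, a flat ribbed grey block 42 (x) x 28 (y) mm in the ledge just ahead of the cover's front edge (box x -5..+37), standing 8 mm proud of the ledge when up. Moves with the tab; axes as the box's. Pressing on its half away from the cover leaves the cover room to spring.
- tab (a joint): Travel of the snap tab straight down, m: 0 = up (locked), 0.008 = flush with the ledge, its stop. The cover is freed from about 0.005. Takes about 1 to 4 N until its stop; springs back up when let go (only to about 0.005 while the cover lies over it).
- vial: Bystander: glass vial with blue cap, 22 mm diameter, 50 mm high, upright on the bench close to the box's -y side. Origin: centre of its underside.
- brass_weight: Bystander: small brass weight, 28 mm diameter, 26 mm high, on the bench close to the box's -y side. Origin: centre of its underside.
- loose_knob: Bystander: black knob with a light top, 30 mm diameter, 19 mm high, on the bench close to the box's -y side. Origin: centre of its underside.
Not all that is in view belongs to the job. What is meant by the cover is not purple, and is the smaller of those in its own colour.

How it is judged:
On the way, in this order (a step that is already met when the one before it is completed fails the run):
1. the tab is pressed and the cover has sprung forward over it (value of joint tab above 0.004 m and x of cover in the frame of terminal_box above -0.037 m), for 0.1 s.
2. the cover is pushed clear of the terminal well, onto the ledge (x of cover in the frame of terminal_box between 0.03 and 0.1 m), for 0.1 s.
At the end, for the whole second after the job is handed in: The cover lies still and flat (within 0.06 rad) on the ledge, its centre 30 to 100 mm ahead of the box's origin along the box's x (well uncovered, overhanging the end by no more than 5 mm), between the curbs; it was never lifted, and the bystanders are within 15 mm of where they stood (all of step 2 and z of cover in the frame of terminal_box between 0.027 and 0.034 m and y of cover in the frame of terminal_box between -0.006 and 0.006 m and angle between cover's own z axis and vertical below 0.06 rad and linear speed of cover below 0.01 m/s); the robot touches nothing.
It fails at once if the cover is lifted more than 8 mm (z of cover in the frame of terminal_box above 0.038 m).
It fails at once if the cover falls off the ledge (z of cover in the frame of terminal_box below 0.02 m).
It fails at once if the vial is displaced or knocked over (distance of vial from where it was at the start of the episode above 0.015 m or angle between vial's own z axis and vertical above 0.5 rad).
It fails at once if the brass weight is displaced or knocked over (distance of brass_weight from where it was at the start of the episode above 0.015 m or angle between brass_weight's own z axis and vertical above 0.5 rad).
It fails at once if the loose knob is displaced or knocked over (distance of loose_knob from where it was at the start of the episode above 0.015 m or angle between loose_knob's own z axis and vertical above 0.5 rad).
It also fails if it takes over 48 s, if anything falls off the work surface, if the arm or the gripper's body presses on something with over 40 N, if the wrist force passes 120 N, or if a joint passes its speed limit or range.

ROBOT

A 6-joint arm with a two-finger parallel gripper is mounted at the origin on the work surface; the furniture and walls round the work are solid. World frame = base frame: x ahead of the robot, y to its left, z up, the work surface at z = 0. Lengths are in m, angles in rad, forces in N, time in s.
With the tool pointing down it reaches from about 0.375 to 0.825 m from the base axis. Payload 5.5 kg.
Tool frame: the origin (TCP) lies midway between the tips of the shut fingers; the grasp point (between the pads) lies 19 mm behind it; z points along the fingers, x is the direction in which the jaws open and shut, and the axes are right-handed (so a half turn about z gives the same grasp; the last joint's range is limited). The gripper opens to 85 mm and grips with 20 to 120 N. Pads are 22 mm wide; open, the fingers measure 114 mm over their backs; the gripper's body (76 mm by 85 mm) begins 54 mm behind the grasp point. The pads swing forward as they close: fully open they stand 13 mm farther back than shut.
Start: joints at [1.277, 0.314, -0.047, 1.21, 0, 1.571], TCP at [0.174, 0.574, 0.231] pointing down, gripper open.
Joint ranges: [-2.67, 2.67], [-0.69, 1.73], [-1.03, 1.25], [-2.08, 2.16], [-1.42, 1.45], [-3.14, 3.14]. Speed limits (rad/s): [2.39, 2.39, 3.01, 3.14, 3.14, 3.14].

INTERFACE

Orientations are given as a rotation vector (axis times angle).
In Python, from plant import env gives the robot as it stands. The module is installed in compiled form; this text tells all that it offers.
- The arm moves only by the shell command python3 -m handwheel 'ROWS' [OPENING] [FORCE]. ROWS is JSON, a list of rows, each a list of 6 numbers: the shift along the tool's x, y, z in m, then the turn, a rotation vector about the tool's x, y, z in rad. A call has 1 to 5 rows; each row shifts and turns the pose as measured when the row begins, along the tool's axes as they then stand; what a row does not reach is not made up. A row lasts 1/8 s, in which the tool goes at most 62.5 mm and 10.7 degrees, less where a joint would pass 70% of its speed; a pose out of reach is approached as far as the arm can. A call with a gripper value outside its range is refused whole. OPENING is the gripper's target within -1 to 1 (fully open at 1, half-way at 0, shut at -1), set as the call begins (- or left out, the last holds). The fingers move at their own pace and stop on an object; FORCE is the grip in N (left out, the last holds). Time passes only in rows, so rows that do not move let the fingers close. It gives the time, the measured TCP pose, the force and the opening at its end, in the units of the state.
- env.read_state(): the state, without advancing time (a new reading comes with each control period).
- env.grab_frame(name): name is "side" or "top" or "wrist"; returns a dict with "frame" (480x640x3 uint8, blue, green, red), "fovy" (degrees; the focal length in pixels is half the picture's height over the tangent of half this angle, whatever the lens; pixels are square), "cx", "cy" (the principal point, pixels), "position" and "rotation" of the camera in the world. Camera axes: x right, y down, z forward; pixel columns grow to the right and rows downward; lengths in m; the calibration is good to about 2 mm. A picture is of the moment at which its call begins. There is no depth.
- env.finish_job(): hands the job in, once; it reports no verdict.
The state is a dict: "time_s": time; "joint_pos": joint angles; "dq": joint speeds; "effort": joint torques, N m; "position": TCP position; "eef_rot": TCP orientation; "wrist_force": force on the tool from outside, world axes, zero at the start; "torque": the same for the moment, N m; "opening": finger opening in m.
Only numpy, scipy, OpenCV 4.12 (cv2) and the standard library are available. Lean on these libraries where they do the work, as an engineer would, in place of code of your own. Each camera call takes 0.05 s, during which the arm holds its last target.

## Working session

There is one attempt and no reset: what is moved stays moved. The work goes in short steps, Python scripts to look and compute and a shell command to move; the robot and the scene stay as the last step left them, time stands still between calls to the robot, and variables do not carry over. Pictures are saved under pics/ and viewed, and the job is handed in when it is done.

```bash
mkdir -p pics
cat > h.py <<'E'
import numpy as np, cv2
from plant import env
def cam(n,save=None):
    d=env.grab_frame(n)
    if save: cv2.imwrite('pics/'+save,d['frame'])
    d['f']=240/np.tan(np.radians(d['fovy'])/2)
    d['R']=np.array(d['rotation']);d['p']=np.array(d['position'])
    return d
def ray(d,u,v):
    r=d['R']@np.array([(u-d['cx'])/d['f'],(v-d['cy'])/d['f'],1]);return r
def onz(d,u,v,z):
    r=ray(d,u,v);return d['p']+r*(z-d['p'][2])/r[2]
def proj(d,P):
    c=d['R'].T@(np.array(P)-d['p']);return d['cx']+d['f']*c[0]/c[2],d['cy']+d['f']*c[1]/c[2]
E
python3 - <<'E'
from h import *
np.set_printoptions(precision=4,suppress=True)
for n in ['side','top','wrist']:
    d=cam(n,n+'0.png');print(n,d['fovy'],d['cx'],d['cy'],d['p'],d['R'].shape,d['R'])
s=env.read_state();print(s)
E
```

```text
side 57.63737871559715 325.85565141754205 240.3137256709231 [0.2915 0.7623 0.4429] (3,) [-0.2498  2.5683 -1.5983]
top 45.0731509353921 320.5625026509718 248.77948754012868 [ 0.3921 -0.0112  0.9033] (3,) [-2.2097  2.163  -0.024 ]
wrist 70.3562765334063 316.6995051975774 231.6883313532631 [0.1009 0.5959 0.3728] (3,) [2.3157 1.7192 0.2617]
{'time_s': 0.15, 'joint_pos': array([ 1.277 ,  0.3141, -0.0479,  1.2102, -0.    ,  1.5708]), 'dq': array([ 0.0005, -0.0002,  0.0033, -0.0008,  0.0019,  0.0002]), 'effort': array([  0.0001, -54.0044,  34.0061,   0.0133,   0.    ,  -0.    ]), 'position': array([0.1736, 0.5739, 0.2306]), 'eef_rot': array([ 2.5221,  1.8718, -0.0017]), 'wrist_force': array([ 0.0023,  0.1442, -0.5312]), 'torque': array([-0.0237,  0.0206,  0.0076]), 'opening': 0.08509437069019024}
```

```bash
sed -i "s/d\['R'\]=np.array(d\['rotation'\])/d['R']=cv2.Rodrigues(np.array(d['rotation']))[0]/" h.py; grep Rodr h.py
```

```text
d['R']=cv2.Rodrigues(np.array(d['rotation']))[0];d['p']=np.array(d['position'])
```

View pics/top0.png

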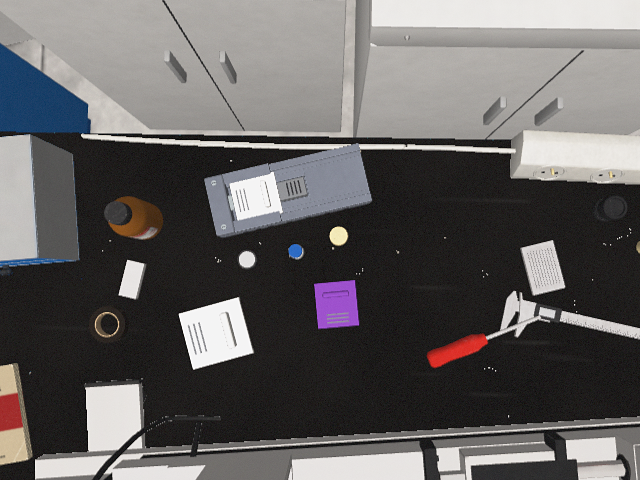

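View pics/side0.png

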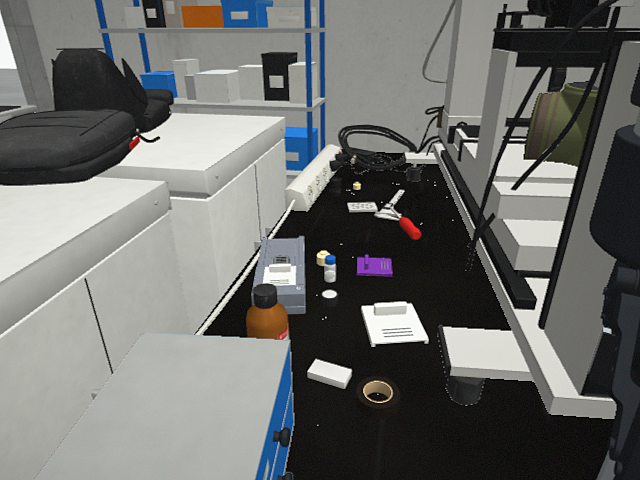

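View pics/wrist0.png

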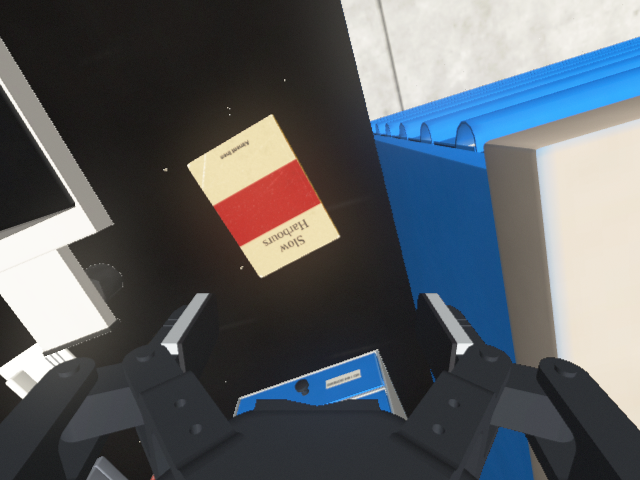

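Top view candidates for the cover:
- White plate in the grey box at (255,196).
- Larger white plate on the bench at (216,333).
- Purple plate at (336,304).

The white plate in the box fits: it is the smaller of the two whites and it sits behind the ribbed tab at (292,187). I'll confirm that in a crop and measure it.

Run:
```python
from h import *
np.set_printoptions(precision=4,suppress=True)
d=cam('top'); im=d['frame']
cv2.imwrite('pics/crop0.png',cv2.resize(im[120:280,180:400],None,fx=3.6,fy=3.6,interpolation=cv2.INTER_CUBIC))
hsv=cv2.cvtColor(im,cv2.COLOR_BGR2HSV)
print('box px',hsv[190,335],hsv[225,217],hsv[200,340])
m=np.zeros(im.shape[:2],np.uint8); m[135:245,195:380]=(im[135:245,195:380].max(2)>70)
m=cv2.morphologyEx(m,cv2.MORPH_OPEN,np.ones((5,5)))
cs=sorted(cv2.findContours(m,0,2)[0],key=cv2.contourArea)
r=cv2.minAreaRect(cs[-1]);print('box',r,cv2.boxPoints(r))
for nm,roi in (('in',(165,230,220,285)),('out',(290,380,170,260))):
    a,b,c,e=roi
    m=np.zeros(im.shape[:2],np.uint8); m[a:b,c:e]=((hsv[a:b,c:e,1]<25)&(hsv[a:b,c:e,2]>190))
    m=cv2.morphologyEx(m,cv2.MORPH_CLOSE,np.ones((5,5)))
    q=max(cv2.findContours(m,0,2)[0],key=cv2.contourArea);r=cv2.minAreaRect(q)
    z=.037 if nm=='in' else .007
    P=np.array([onz(d,*p,z) for p in cv2.boxPoints(r)]);print(nm,r,P,np.linalg.norm(P-np.roll(P,1,0),axis=1))
```

```text
box px [113  29 149] [113  28 153] [112  30 151]
box ((285.99554443359375, 189.69989013671875), (184.154541015625, 95.50975799560547), 1.2730300426483154) [[192.8801 235.3973]
 [195.002  139.9111]
 [379.111  144.0025]
 [376.9891 239.4886]]
in ((253.51683044433594, 197.57302856445312), (41.97377395629883, 49.76890563964844), 77.00537872314453) [[0.5288 0.1575 0.037 ]
 [0.5471 0.0844 0.037 ]
 [0.4853 0.0686 0.037 ]
 [0.467  0.1414 0.037 ]] [0.0639 0.0754 0.0638 0.0751]
out ((215.22207641601562, 332.7994689941406), (57.329315185546875, 62.84278106689453), 74.47589111328125) [[0.3277 0.2311 0.007 ]
 [0.3559 0.1375 0.007 ]
 [0.2715 0.1113 0.007 ]
 [0.2433 0.2044 0.007 ]] [0.0885 0.0977 0.0884 0.0973]
```

View pics/crop0.png

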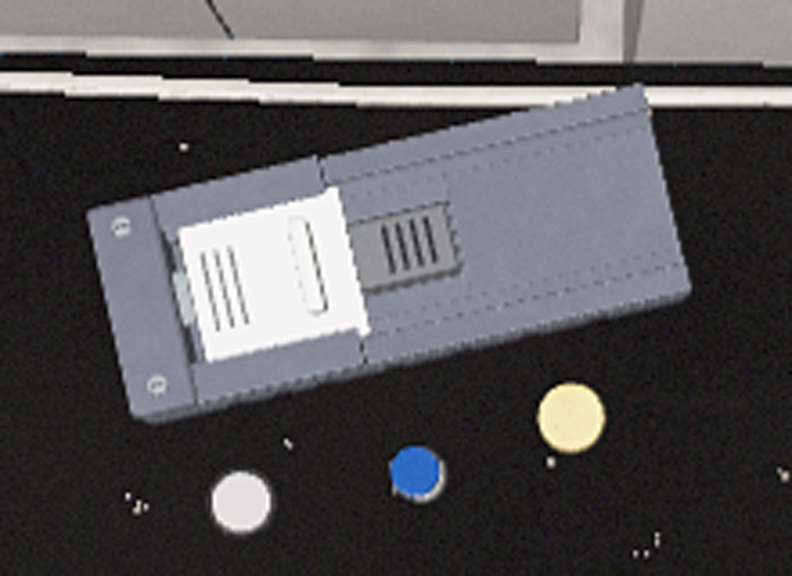

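The crop confirms the white cover in the box: about 64 mm wide, behind the ribbed tab. Next I'll compute the box pose from several features.

Run:
```python
from h import *
np.set_printoptions(precision=4,suppress=True)
d=cam('top')
def c(x,y,z): return onz(d,180+x/3.6-.36,120+y/3.6-.36,z)
rt,rb=c(88,210,.044),c(131,412,.044)
ft,fb=c(640,84,.035),c(690,288,.035)
print('rear w',np.linalg.norm(rt-rb),'far w',np.linalg.norm(ft-fb))
rear=(rt+rb)/2; far=(ft+fb)/2
v=(far-rear)[:2];print('len',np.linalg.norm(v));v/=np.linalg.norm(v)
for k,(a,b) in {'r':(rt,rb),'f':(ft,fb)}.items():
    w=(a-b)[:2];print(k,'x dir',np.degrees(np.arctan2(-w[0],w[1])))
print('axis',np.degrees(np.arctan2(v[1],v[0])))
O=(rear[:2]+far[:2])/2-v*0.010
print('O',O)
n=np.array([-v[1],v[0]])
def tb(P): q=P[:2]-O; return q@v,q@n
for nm,p in {'tab fr t':(444,203,.038),'tab fr b':(462,268,.038),'cov fr t':(335,190,.037),'cov fr b':(367,332,.037),'rib':(307,266,.051),'block edge t':(152,197,.044),'blk b':(193,404,.044),'seat/ledge t':(320,157,.0415)}.items(): print(nm,tb(c(*p)))
for nm,p in {'weight?':(240,502,.026),'vial':(416,471,.05),'knob':(571,417,.019)}.items(): P=c(*p);print(nm,P,tb(P))
```

```text
rear w 0.08662888652208305 far w 0.08871400448672245
len 0.2377086295426105
r x dir -76.24854417190916
f x dir -75.2930114991026
axis -75.83849355607984
O [0.5188 0.0714]
tab fr t (np.float64(0.03694309365381156), np.float64(0.013437691592165903))
tab fr b (np.float64(0.038204041429937524), np.float64(-0.014962905813296281))
cov fr t (np.float64(-0.006477288313401892), np.float64(0.029397392082266584))
cov fr b (np.float64(-0.00655489981126572), np.float64(-0.03205507694733784))
rib (np.float64(-0.023794148562749223), np.float64(-0.0015726612095145677))
block edge t (np.float64(-0.08122626709249417), np.float64(0.04254815127428049))
blk b (np.float64(-0.08324564329390896), np.float64(-0.04588168306600647))
seat/ledge t (np.float64(-0.009257611959732293), np.float64(0.043492906371226304))
weight? [0.4141 0.123  0.026 ] (np.float64(-0.0755760932402468), np.float64(-0.08889175555325049))
vial [0.4278 0.0472 0.05  ] (np.float64(0.001291875783735912), np.float64(-0.094191901336054))
knob [ 0.4535 -0.0162  0.019 ] (np.float64(0.06899132367345383), np.float64(-0.0848066493217008))
```

Run:
```python
from h import *
np.set_printoptions(precision=4,suppress=True)
t=cam('top');s=cam('side')
def tri(a,b):
    r1=ray(t,*a);r2=ray(s,*b);A=np.c_[r1,-r2];k=np.linalg.lstsq(A,s['p']-t['p'],rcond=None)[0]
    p=t['p']+r1*k[0];q=s['p']+r2*k[1];return (p+q)/2,np.linalg.norm(p-q)
print('cab',tri((38,265),(290,342)));print('cap',tri((118,212),(265,292)))
print('vial',tri((295.5,250.5),(330,260)))
O=np.array([.518,.071]);a=np.radians(-75.8);v=np.array([np.cos(a),np.sin(a)])
for bx in (26,27,-48): print(bx,O+v*bx/1000)
```

```text
cab (array([0.402 , 0.392 , 0.1275]), np.float64(0.009182809431774557))
cap (array([0.472 , 0.2872, 0.1185]), np.float64(0.0015078590909929626))
vial (array([0.4275, 0.0471, 0.0431]), np.float64(0.0012522480714019112))
26 [0.5244 0.0458]
27 [0.5246 0.0448]
-48 [0.5062 0.1175]
```

```bash
python3 -m handwheel '[[-0.012,0.06,0,0,0,0.10],[-0.012,0.06,0,0,0,0.10],[-0.012,0.06,0,0,0,0.10],[-0.012,0.06,0,0,0,0.10],[-0.012,0.06,0,0,0,0.10]]' -1 40
```

```text
time_s: 0.98
position: [0.41, 0.3798, 0.2305]
eef_rot: [-2.91, -1.18, -0.002]
wrist_force: [0.5, 0.5, 0.4]
opening: -0.0002
```

```bash
cat >> h.py <<'E'
O=np.array([.518,.071]);ax=np.radians(-75.8);vx=np.array([np.cos(ax),np.sin(ax)]);ny=np.array([-vx[1],vx[0]])
def go(bx,by,z,yaw=None):
    s=env.read_state();R=cv2.Rodrigues(np.array(s['eef_rot']))[0]
    T=np.r_[O+vx*bx+ny*by,z];dl=R.T@(T-s['position'])
    X=np.c_[np.r_[ny,0],np.r_[vx,0],[0,0,-1]]
    w=cv2.Rodrigues(R.T@X)[0].ravel()
    p=s['position'];q=p[:2]-O
    print('t',round(s['time_s'],2),'box xy',(q@vx).round(4),(q@ny).round(4),'z',p[2].round(4),'F',np.round(s['wrist_force'],2),'delta',dl.round(4),'turn',w.round(4))
E
python3 -m handwheel '[[-0.008,0.06,0,0,0,0.10],[-0.008,0.06,0,0,0,0.10],[-0.008,0.06,0,0,0,0.10],[-0.008,0.06,0,0,0,0.10],[-0.008,0.06,0,0,0,0.10]]'
python3 -c "
from h import *
go(.027,0,.1)"
```

```text
time_s: 1.6
position: [0.5406, 0.0992, 0.2304]
eef_rot: [-3.114, -0.397, -0.007]
wrist_force: [0.5, 0.0, 1.6]
opening: 0.0002
t 1.6 box xy -0.0218 0.0288 z 0.2304 F [0.51 0.04 1.64] delta [-0.0297  0.0489  0.1302] turn [-0.0019 -0.0047  0.0058]
```

```bash
python3 -m handwheel '[[-0.01,0.016,0.043,0,0,0],[-0.01,0.017,0.043,0,0,0],[-0.01,0.016,0.043,0,0,0],[0,0,0,0,0,0]]'
python3 -c "
from h import *
go(.027,0,.045)
d=cam('wrist','w1.png');d=cam('top','t1.png');cv2.imwrite('pics/t1.png',cv2.resize(d['frame'][120:280,180:400],None,fx=3.6,fy=3.6))"
```

```text
time_s: 2.1
position: [0.526, 0.0384, 0.0995]
eef_rot: [-3.116, -0.382, -0.013]
wrist_force: [-0.1, 0.3, 0.1]
opening: -0.0002
t 2.1 box xy 0.0336 -0.0002 z 0.0995 F [-0.07  0.31  0.13] delta [-0.0003 -0.0065  0.0545] turn [-0.0011 -0.0086 -0.0036]
```

View pics/w1.png

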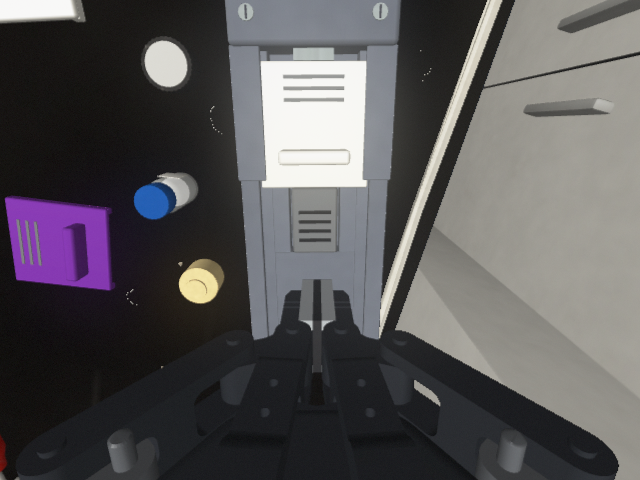

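View pics/t1.png

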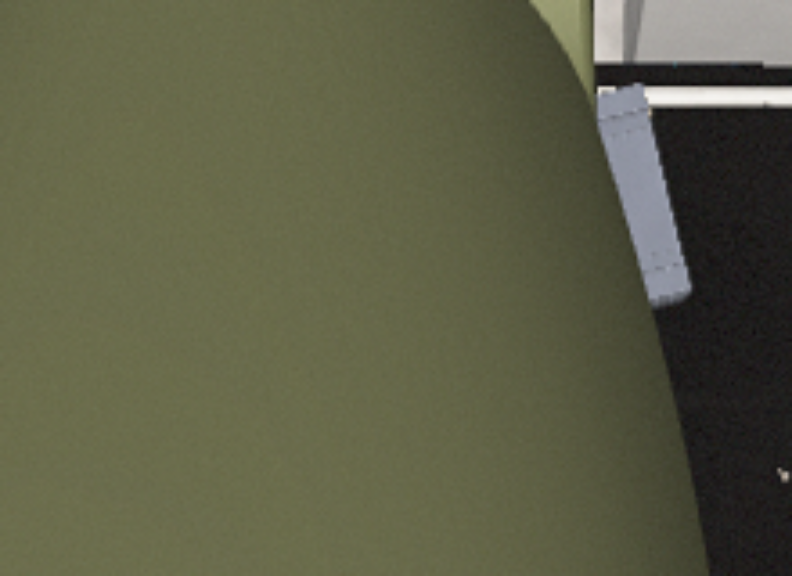

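The wrist view shows the cover at (314,123), its rib at (314,157), the tab at (315,220) and the fingertips at (317,285), in line with the tab. I'll cross-check my box frame with this view.

```bash
python3 -c "
from h import *
d=cam('wrist')
for u,v,z in ((291,251,.038),(338,251,.038),(293,188,.038),(261,186,.037),(367,186,.037),(314,164,.051),(229,45,.044),(397,45,.044)):
    P=onz(d,u,v,z)[:2]-O;print((u,v),(P@vx).round(4),(P@ny).round(4))
"
```

```text
(291, 251) 0.0353 -0.0111
(338, 251) 0.0356 0.0195
(293, 188) -0.0059 -0.0089
(261, 186) -0.007 -0.0285
(367, 186) -0.0067 0.0368
(314, 164) -0.0218 0.004
(229, 45) -0.0831 -0.0405
(397, 45) -0.0832 0.0484
```

```bash
python3 -m handwheel '[[0.002,-0.0065,0.025,0,0,0],[0,0,0.025,0,0,0],[0,0,0.004,0,0,0],[0,0,0,0,0,0]]'
python3 -c "
from h import *
go(.027,0.002,.032)"
```

```text
time_s: 2.75
position: [0.5417, 0.0515, 0.0585]
eef_rot: [-3.114, -0.393, -0.054]
wrist_force: [-0.5, -0.1, 0.1]
opening: 0.0
t 2.75 box xy 0.0247 0.0182 z 0.0585 F [-0.46 -0.09  0.06] delta [-0.0171  0.0022  0.0259] turn [ 0.0018 -0.0342  0.003 ]
```

```bash
python3 -c "
from h import *
s=env.read_state();print(s['joint_pos'].round(3),s['dq'].round(3),s['effort'].round(1))"
```

```text
[ 0.093  0.317 -0.466  0.754  0.004  1.413] [ 0.008 -0.007  0.015  0.008  0.001  0.003] [  0.  -48.   28.2  -0.4   0.    0. ]
```

```bash
python3 -m handwheel '[[-0.008,0.001,0,0,-0.017,0],[-0.008,0.001,0,0,-0.017,0],[0,0,0,0,0,0]]'
python3 -c "
from h import *
go(.027,0.002,.048)
s=env.read_state();print(s['joint_pos'].round(3),s['effort'].round(1))"
```

```text
time_s: 3.12
position: [0.5275, 0.0456, 0.061]
eef_rot: [3.115, 0.393, 0.003]
wrist_force: [0.6, 0.2, -0.9]
opening: -0.0001
t 3.12 box xy 0.027 0.003 z 0.061 F [ 0.56  0.22 -0.92] delta [-0.001  0.     0.013] turn [ 0.0024 -0.0016  0.0033]
[ 0.088  0.314 -0.463  0.792 -0.002  1.407] [  0.  -48.5  28.4   0.2  -0.   -0. ]
```

```bash
python3 -m handwheel '[[0,0,0.007,0,0,0],[0,0,0.006,0,0,0],[0,0,0.0,0,0,0]]'
python3 -c "
from h import *
go(.027,0.002,.038)"
```

```text
time_s: 3.5
position: [0.5275, 0.0454, 0.047]
eef_rot: [3.115, 0.393, 0.003]
wrist_force: [-0.7, -0.5, 0.3]
opening: -0.0001
t 3.5 box xy 0.0272 0.003 z 0.047 F [-0.71 -0.54  0.25] delta [-0.001  -0.0002  0.009 ] turn [ 0.0024 -0.0017  0.0029]
```

```bash
python3 -m handwheel '[[0,0,0.004,0,0,0],[0,0,0.004,0,0,0],[0,0,0.004,0,0,0],[0,0,0,0,0,0]]'
python3 -c "
from h import *
go(.027,0.002,.03)
d=cam('wrist','w2.png')"
```

```text
time_s: 4.0
position: [0.5276, 0.0454, 0.0341]
eef_rot: [3.115, 0.393, 0.003]
wrist_force: [-0.4, 0.3, 0.4]
opening: -0.0004
t 4.0 box xy 0.0272 0.003 z 0.0341 F [-0.44  0.32  0.37] delta [-0.0011 -0.0002  0.0041] turn [ 0.0024 -0.0017  0.0029]
```

View pics/w2.png

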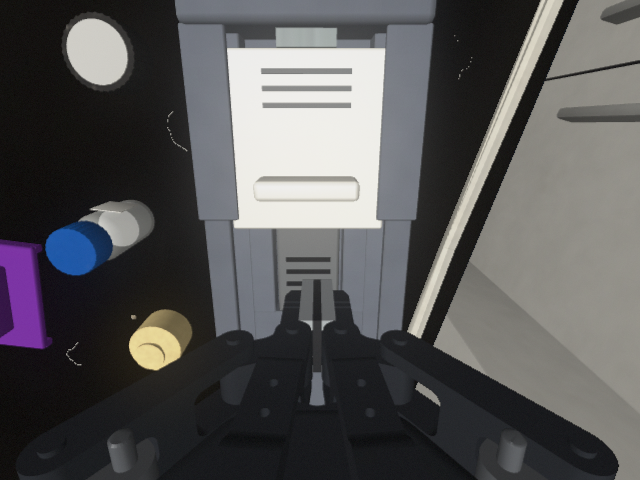

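The fingertips at (317,285) are over the tab's front half. The cover's front edge at (308,228) has not moved and there is no clear contact force yet, so I'll keep going down.

```bash
python3 -m handwheel '[[0,0,0.002,0,0,0],[0,0,0.002,0,0,0],[0,0,0,0,0,0]]'
python3 -c "
from h import *
go(.027,0.002,.03)
d=cam('wrist','w3.png')"
```

```text
time_s: 4.42
position: [0.5278, 0.0454, 0.0302]
eef_rot: [3.115, 0.393, 0.004]
wrist_force: [-0.3, 0.3, 0.5]
opening: 0.0002
t 4.42 box xy 0.0272 0.0032 z 0.0302 F [-0.27  0.29  0.46] delta [-0.0012 -0.0002  0.0002] turn [ 0.0024 -0.002   0.0029]
```

View pics/w3.png

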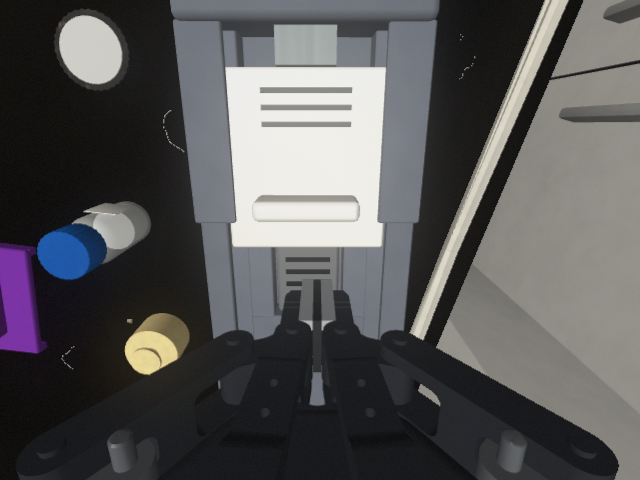

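The cover has sprung free: its front edge is now at row 246 and its rear edge has left the ejector at (305,66). I'll lift off and move behind the rib.

```bash
python3 -m handwheel '[[0,0,-0.015,0,0,0],[0,0,-0.015,0,0,0],[0,0,-0.015,0,0,0],[0,0,0,0,0,0]]'
python3 -m handwheel '[[0,-0.018,0,0,0,0],[0,-0.018,0,0,0,0],[0,-0.018,0,0,0,0],[0,-0.018,0,0,0,0],[0,0,0,0,0,0]]'
python3 -c "
from h import *
go(-.046,0.002,.060)
d=cam('wrist','w4.png');cam('top','t4.png');cam('side','s4.png')
for u,v in((0,0),):pass"
```

```text
time_s: 4.97
position: [0.5286, 0.0456, 0.0797]
eef_rot: [3.115, 0.393, 0.007]
wrist_force: [0.4, -0.5, -0.8]
opening: -0.0003
time_s: 5.6
position: [0.508, 0.1212, 0.0784]
eef_rot: [3.115, 0.395, 0.004]
wrist_force: [-0.2, -1.7, 0.5]
opening: -0.0001
t 5.6 box xy -0.0511 0.0026 z 0.0784 F [-0.18 -1.69  0.51] delta [-0.0007  0.0051  0.0184] turn [ 0.0018 -0.0022  0.0047]
```

View pics/w4.png

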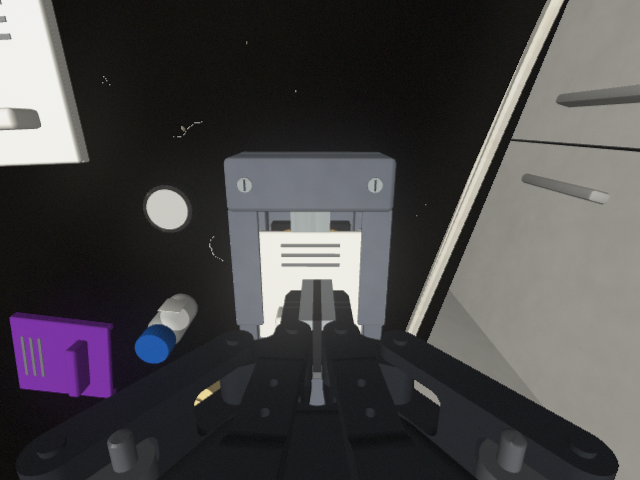

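View pics/s4.png

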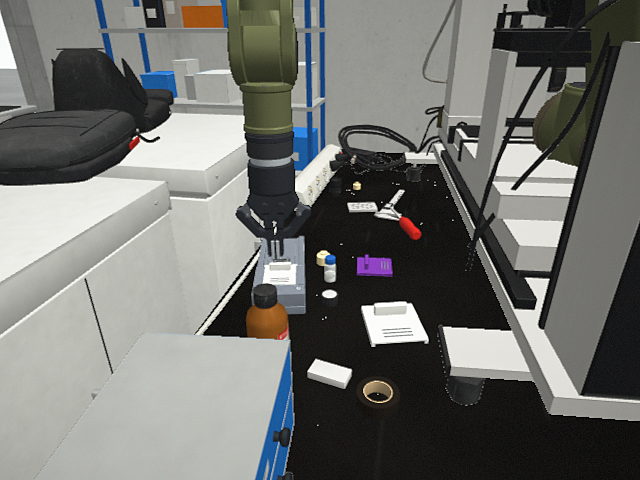

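The wrist view shows the fingertips at (317,285) over the bare plate, with the cover's rear edge at row 232 and the rib hidden by the fingers. The cover's rear edge will give its position.

```bash
python3 -c "
from h import *
d=cam('wrist')
for u,v,z in ((260,232,.037),(361,232,.037),(229,210,.044),(393,210,.044)):
    P=onz(d,u,v,z)[:2]-O;print((u,v),(P@vx).round(4),(P@ny).round(4))
for x in(-.046,-.051): print(proj(d,np.r_[O+vx*-.021,.051]))
go(-.046,0.002,.043)
"
```

```text
(260, 232) -0.0674 -0.0286
(361, 232) -0.0675 0.0286
(229, 210) -0.082 -0.0433
(393, 210) -0.0821 0.0442
(np.float64(310.4326719257925), np.float64(317.42357168330625))
(np.float64(310.4326719257925), np.float64(317.42357168330625))
t 5.8 box xy -0.0492 0.0029 z 0.0786 F [ 0.58 -0.34  0.01] delta [-0.001   0.0031  0.0356] turn [ 0.0023 -0.0027  0.0019]
```

```bash
python3 -m handwheel '[[-0.002,0.002,0.01,0,0,0],[0,0,0.01,0,0,0],[0,0,0.01,0,0,0],[0,0,0.004,0,0,0],[0,0,0,0,0,0]]'
python3 -c "
from h import *
go(-.046,0.001,.043)"
```

```text
time_s: 6.42
position: [0.507, 0.115, 0.0414]
eef_rot: [3.115, 0.387, 0.002]
wrist_force: [-0.5, 0.2, 0.0]
opening: -0.0002
t 6.42 box xy -0.0453 0.0001 z 0.0414 F [-0.55  0.24  0.05] delta [ 0.0009 -0.0007 -0.0016] turn [ 0.0026 -0.0012 -0.0009]
```

```bash
python3 -m handwheel '[[0.001,0.004,-0.002,0,0,0],[0,0.006,0,0,0,0],[0,0.006,0,0,0,0],[0,0.006,0,0,0,0],[0,0.006,0,0,0,0]]'
python3 -c "
from h import *
go(.061,0.000,.0435);cam('wrist','w5.png')"
```

```text
time_s: 7.05
position: [0.5159, 0.0869, 0.0444]
eef_rot: [3.116, 0.388, 0.004]
wrist_force: [-0.2, 0.2, -0.5]
opening: 0.0001
t 7.05 box xy -0.0159 0.0019 z 0.0444 F [-0.23  0.21 -0.47] delta [-0.0019  0.0769  0.001 ] turn [ 0.0019 -0.0026 -0.0003]
```

View pics/w5.png

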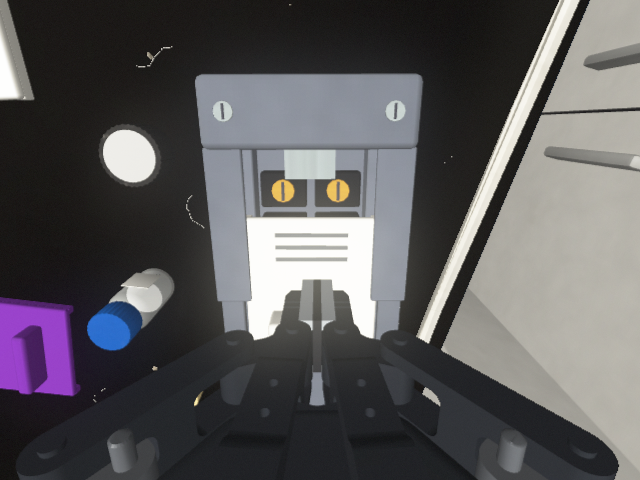

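The cover is sliding along with the fingers: its rear edge is at row 217 and the first terminals show at (283,190) and (338,190). I'll keep pushing.

```bash
python3 -m handwheel '[[-0.001,0.008,0.0005,0,0,0],[-0.001,0.008,0,0,0,0],[0,0.008,0,0,0,0],[0,0.008,0,0,0,0],[0,0.006,0,0,0,0]]'
python3 -c "
from h import *
go(.061,0.000,.0435);d=cam('wrist','w6.png')
im=d['frame'];b=(im.min(2)>170);print([ (c,np.where(b[100:300,c])[0][[0,-1]]+100) for c in (262,275,350,360) if b[100:300,c].any()])"
```

```text
time_s: 7.72
position: [0.5244, 0.0468, 0.0442]
eef_rot: [3.116, 0.387, 0.006]
wrist_force: [-1.7, 1.3, 0.2]
opening: 0.0003
t 7.72 box xy 0.0251 0.0002 z 0.0442 F [-1.7   1.32  0.2 ] delta [-0.0002  0.0359  0.0008] turn [ 0.0018 -0.0037 -0.0005]
[(262, array([217, 299])), (275, array([217, 299])), (350, array([218, 299])), (360, array([218, 299]))]
```

View pics/w6.png

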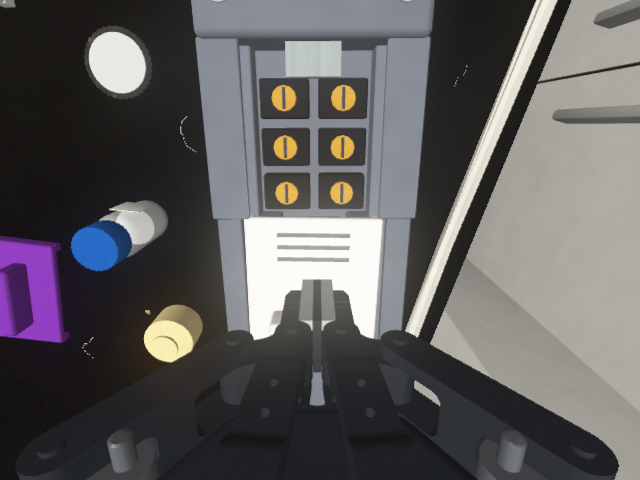

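The well is almost bare, with the cover's rear edge at the seat's end (row 217). About 32 mm more is needed.

```bash
python3 -m handwheel '[[0,0.008,0.0005,0,0,0],[0,0.008,0,0,0,0],[0,0.007,0,0,0,0],[0,0.005,0,0,0,0],[0,0.003,0,0,0,0]]'
python3 -c "
from h import *
d=cam('wrist','w7.png')
im=d['frame'];b=(im.min(2)>170)
for c in (262,360):
    v=np.where(b[180:300,c])[0][0]+180;P=onz(d,c,v,.037)[:2]-O;print(c,v,(P@vx).round(4))
go(.061,0.000,.0435)"
```

```text
time_s: 8.4
position: [0.5324, 0.0142, 0.0438]
eef_rot: [3.116, 0.387, 0.006]
wrist_force: [-0.3, 1.7, 0.9]
opening: -0.0003
262 218 0.0227
360 218 0.0228
t 8.45 box xy 0.0589 0.0 z 0.0438 F [-0.92  1.33  0.87] delta [-0.      0.0021  0.0003] turn [ 0.0024 -0.0033 -0.001 ]
```

View pics/w7.png

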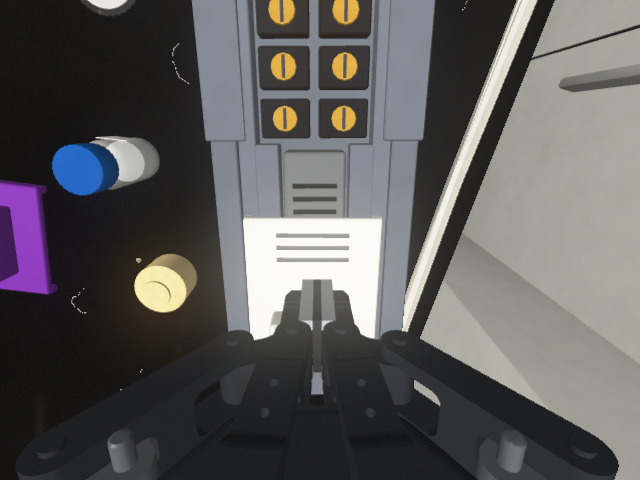

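The well is bare and the cover's origin is at about x +58. It still overlaps the tab, which could tilt it, so I'll push about 20 mm more, clear of the tab and well inside the ledge.

```bash
python3 -m handwheel '[[0,0.006,0,0,0,0],[0,0.006,0,0,0,0],[0,0.005,0,0,0,0],[0,0.003,0,0,0,0]]'
python3 -c "
from h import *
d=cam('wrist','w8.png')
im=d['frame'];b=(im.min(2)>170)
for c in (262,360):
    v=np.where(b[180:300,c])[0][0]+180;P=onz(d,c,v,.037)[:2]-O;print(c,v,(P@vx).round(4))
go(.061,0.000,.0435)"
```

```text
time_s: 8.95
position: [0.5376, -0.0065, 0.0438]
eef_rot: [3.116, 0.387, 0.005]
wrist_force: [-0.1, 1.4, 0.1]
opening: -0.0
262 218 0.0441
360 218 0.0441
t 9.0 box xy 0.0803 -0.0 z 0.0438 F [-0.3   0.79 -0.01] delta [ 0.     -0.0193  0.0002] turn [ 0.0027 -0.0031 -0.0007]
```

View pics/w8.png

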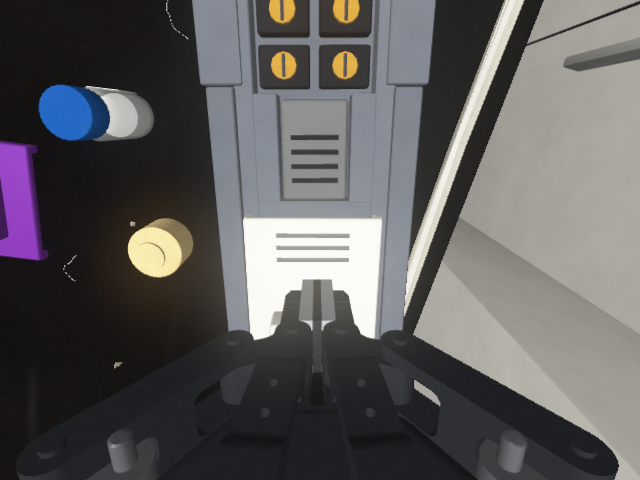

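The cover is square at about x +79 and past the tab, which has risen. I'll back off the rib first, then raise.

```bash
python3 -m handwheel '[[0,-0.005,0,0,0,0],[0,-0.006,-0.003,0,0,0],[0,0,-0.02,0,0,0],[0,0,-0.02,0,0,0],[0,0,-0.02,0,0,0]]'
python3 -m handwheel '[[0,-0.04,-0.04,0,0,0],[0,-0.05,-0.04,0,0,0],[0,-0.05,-0.02,0,0,0],[0,-0.05,0,0,0,0],[0,0,0,0,0,0]]'
python3 -c "
from h import *
np.set_printoptions(precision=4,suppress=True)
go(0,0,.2)
d=cam('top','t9.png');im=d['frame'];cv2.imwrite('pics/t9c.png',cv2.resize(im[120:280,180:400],None,fx=3.6,fy=3.6,interpolation=cv2.INTER_CUBIC))
cam('side','s9.png');cam('wrist','w9.png')"
```

```text
time_s: 9.62
position: [0.5323, 0.0052, 0.1069]
eef_rot: [3.114, 0.388, -0.002]
wrist_force: [0.2, -0.9, -0.6]
opening: -0.0002
time_s: 10.25
position: [0.4854, 0.1963, 0.2123]
eef_rot: [3.114, 0.388, 0.008]
wrist_force: [0.1, -0.5, 0.1]
opening: -0.0004
t 10.25 box xy -0.1295 -0.0008 z 0.2123 F [ 0.14 -0.52  0.09] delta [0.0008 0.1294 0.0128] turn [ 0.0038 -0.005  -0.0001]
```

View pics/t9c.png

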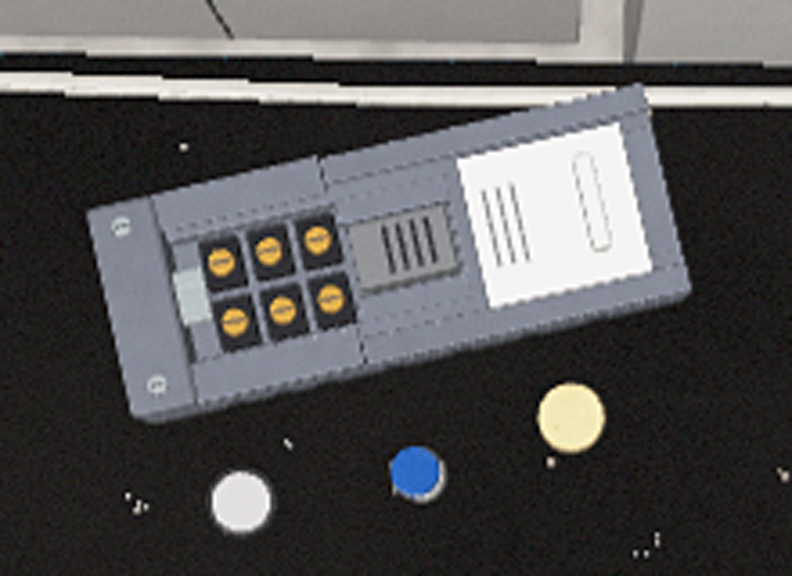

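View pics/s9.png

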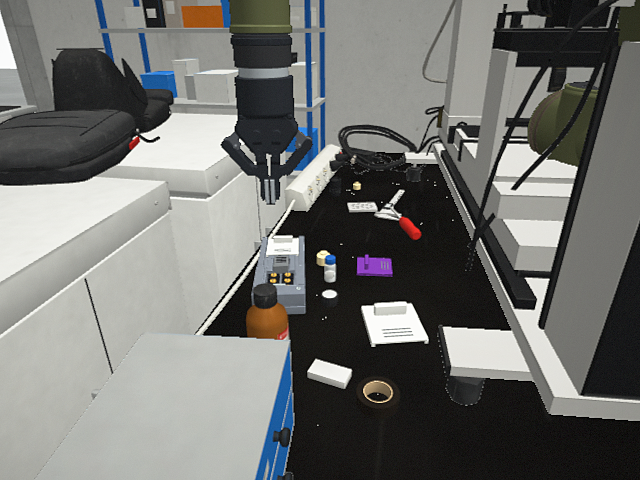

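The top view shows all six terminals bare and the cover lying square on the ledge at crop (555,215), clear of the end. The weight, vial and knob are where they were, at crop (240,502), (416,471) and (571,417). The arm is clear of everything, so I'll do a final numeric check and hand in.

Run:
```python
from h import *
d=cam('top')
c=lambda x,y:onz(d,180+x/3.6-.36,120+y/3.6-.36,.037)[:2]-O
P=np.mean([c(457,158),c(620,124),c(652,268),c(491,308)],0)
print('cover',P@vx,P@ny); env.finish_job()
```

```text
cover 0.08091196910577263 -0.0007679006240042501
the job is handed in; nothing more can be done
```

The box is open and the job is handed in, at about 10 s of the 48 s allowed. I pressed the front half of the snap tab with shut fingertips until the cover sprung free. I then pushed the cover by its rib onto the ledge in short steps, backed off and raised the arm clear.

- **Cover:** in the last top view it lies square on the ledge. It measures box x about +81 mm and y about −1 mm; from the wrist camera x was about +79 mm. The far end of the ledge is clear of it, and all six terminals are bare.
- **Bystanders:** the vial, weight and knob are at the same pixels as at the start.
- **Not measured:** I judged the cover's flatness and height by eye only.
- **Disagreements:**
  - The first wrist and top views differed by about 4 mm across the box, which made no difference. Later wrist views agreed with the top view.
  - One early fast descent drifted about 18 mm sideways with a slight tilt. I corrected it before touching anything.
  - The wrist force stayed near noise during the tab press, so I confirmed the release in the picture.

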